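# Line up the cast samples by height

### The job

Stand the four loose mortar samples upright on the row of four wooden tiles, one in the middle of each tile, in order of height: the tallest on the tile next to the white roll of tape, then each next shorter one, down to the shortest beside the grey roll. Set each one down gently rather than letting it drop.

Things in the scene. Friction and masses are not known exactly. Their poses are not given: they have to be found in the camera images.
- core: cast mortar test cylinder, the tallest sample: 50 mm diameter, 100 mm high, standing upright on the bench. Origin: centre of its underside; z up, along its axis. About 0.4 kg, mortar grey.
- holder: cast mortar tealight holder, the second tallest sample: round, outside diameter 57 mm, 60 mm high, with a round hollow in its top, standing upright. Grip it across its outside. Origin: centre of its underside; z up, along its axis. Mortar grey.
- cube: cast mortar test cube, the third tallest sample: 40 x 40 x 40 mm. Origin: centre of its underside; z up, x and y square to its side faces. Mortar grey.
- spacer: cast mortar spacer block, the shortest sample: 22 mm along its x, 30 mm along its y, 30 mm high, with a round notch in its top that runs right through along its x. Its two faces 22 mm apart (square to its x) are plain. Origin: centre of its underside; z up. Mortar grey.
- tile_1: light-wood tile, 84 x 84 x 6 mm, fixed on a 12 mm high black board (100 x 396 mm); its flat top is 18 mm above the bench. Four alike in a straight row, 96 mm between centres, roughly along y; tile_1 is always the left (+y) end. Origin: centre of its underside, 6 mm below its top; z up, y along the row, x across it. The left end of the row.
- tile_2: light-wood tile, 84 x 84 x 6 mm, fixed on a 12 mm high black board (100 x 396 mm); its flat top is 18 mm above the bench. Four alike in a straight row, 96 mm between centres, roughly along y; tile_1 is always the left (+y) end. Origin: centre of its underside, 6 mm below its top; z up, y along the row, x across it. Second from the left.
- tile_3: light-wood tile, 84 x 84 x 6 mm, fixed on a 12 mm high black board (100 x 396 mm); its flat top is 18 mm above the bench. Four alike in a straight row, 96 mm between centres, roughly along y; tile_1 is always the left (+y) end. Origin: centre of its underside, 6 mm below its top; z up, y along the row, x across it. Third from the left.
- tile_4: light-wood tile, 84 x 84 x 6 mm, fixed on a 12 mm high black board (100 x 396 mm); its flat top is 18 mm above the bench. Four alike in a straight row, 96 mm between centres, roughly along y; tile_1 is always the left (+y) end. Origin: centre of its underside, 6 mm below its top; z up, y along the row, x across it. The right end of the row.
- white_roll: roll of white label tape with a blue pattern, lying flat on the bench just past one end of the row (left or right, it varies), 106 mm diameter, 48 mm high. Its centre is 121 mm from the centre of the tile at that end. It shows the end for the tallest sample. Stuck down, it stays put. Origin: centre of its underside.
- grey_roll: roll of plain grey tape, lying flat on the bench just past the other end of the row, 104 mm diameter, 50 mm high. Stuck down, it stays put. Origin: centre of its underside.
Things that resemble listed ones, but are neither listed nor needed, are in the scene too. What is shaped like the spacer but purple is not meant.

How it is judged:
By the outcome, as a careful person would: the job done as asked, in the order asked, and still so for the second after the job is handed in, with the robot touching nothing.
It also fails if it takes over 99 s, if anything falls off the work surface, if the arm or the gripper's body presses on something with over 40 N, if the wrist force passes 120 N, or if a joint passes its speed limit or range.

### The arm

A 7-joint arm with a two-finger parallel gripper is mounted at the origin on a cart in front of the work surface, level with it; the furniture and walls round the work are solid. World frame = base frame: x ahead of the robot, y to its left, z up, the work surface at z = 0. Lengths are in mm, angles in rad, forces in N, time in s.
With the tool pointing down it reaches from about 350 to 900 mm from the base axis. Payload 19.9 kg.
Tool frame: the origin (TCP) lies midway between the tips of the shut fingers; the grasp point (between the pads) lies 19 mm behind it; z points along the fingers, y is the direction in which the jaws open and shut (so a half turn about z gives the same grasp; the last joint's range is limited). The gripper opens to 85 mm and grips with 20 to 120 N. Pads are 22 mm wide; open, the fingers measure 114 mm over their backs; the gripper's body (76 mm by 85 mm) begins 54 mm behind the grasp point. The pads swing forward as they close: fully open they stand 13 mm farther back than shut.
Start: joints at [1.242, 0.417, -0.01, 1.614, 0.005, 1.111, -0.053], TCP at [177.395, -599.274, 198.46] pointing down, gripper open.
Joint ranges: [-2.81, 2.81], [-0.39, 2.02], [-1.27, 1.25], [0.06, 2.57], [-1.19, 4.33], [0.19, 2], [-2.82, 2.82]. Speed limits (rad/s): [1.89, 1.89, 2.39, 2.39, 3.01, 3.01, 3.01].

### API

Orientations are given as a rotation vector (axis times angle).
In Python, from cell import manip gives the robot as it stands. Calls block until the motion is done:
- manip.movep(position, orientation): joint-space move of the TCP to a pose.
- manip.servo_line(position, attitude=None, v=150, max_force=None): straight line of the TCP; attitude=None keeps the orientation; v is the mean speed in mm/s. With max_force (N) it stops when the force on the tool has changed by that much, and returns True; else False.
- manip.movej(angles): joint-space move.
- manip.open_gripper() and manip.grab(grip_force=None): open the fingers fully, or close them until they stop; grip_force is the grip in N (None keeps the last).
- manip.pause(seconds).
- manip.solve_ik(position, orientation): joint angles nearest the present ones, or None.
- manip.state(): the state.
- manip.capture(name): name is "scene" or "top"; returns a dict with "pixels" (384x512x3 uint8, blue, green, red), "depth" (384x512 float32, mm along the optical axis (not along the pixel's ray), 0 where there is no reading), "mtx" (3x3 intrinsics, pixels), "R" (3x3) and "t" (3): a world point X has camera coordinates R X + t. Camera axes: x right, y down, z forward; pixel columns grow to the right and rows downward; lengths in mm; the calibration is good to about 2 mm. A picture is of the moment at which its call begins.
A pose or a line that the arm cannot do raises manip.MotionError and nothing moves.
- manip.hand_in(): hands the job in, once; it reports no verdict.
Trained networks look in a picture, given as the dict that the camera call returned (one of the last four; its "shot" number tells which), for a name from the list of things; names that differ only in an ending like _2 or _b are one class to them, and where a whole thing is asked for, a point or a joint stands for the part that bears it (a point fixed in the world has none). Each returns a list of dicts, best first, with "p" (0 to 1); they miss things now and then, are a little off and sometimes report something else, mostly with a low value. They report only what shows in the picture. A call takes as long as a camera call. They do not tell look-alikes from the thing itself.
- manip.recognise(picture, name): "position" ([column, row] in pixels, amid what is visible of it).
- manip.cut_out(picture, name): "mask" (384x512 bool, what is visible of it) and "position" ([column, row] in pixels, amid what is visible of it).
- manip.pinpoint(picture, name): "position" ([column, row] in pixels: a listed point, or the origin of a listed thing).
The state is a dict: "time_s": time; "joint_positions": joint angles; "qd": joint speeds; "tau": joint torques, N m; "tcp_pos": TCP position; "eef_rot": TCP orientation; "wrist_force": force on the tool from outside, world axes, zero at the start; "wrist_torque": the same for the moment, N m; "opening": finger opening in mm.
Only numpy, scipy, OpenCV 4.12 (cv2) and the standard library are available. Lean on these libraries where they do the work, as an engineer would, in place of code of your own. Each camera call takes 0.05 s, during which the arm holds its last target. There are 200 camera calls.

## Working session

There is one attempt and no reset: what is moved stays moved. The work goes in short steps, each a Python script; the robot and the scene stay as the last script left them, time stands still between calls to the robot, and variables do not carry over. Pictures are saved under pics/ and viewed, about 12 in all and at most 16, crops included, and the job is handed in when it is done.

```bash
mkdir -p pics; ls
python3 - <<'E'
from cell import manip
import cv2,pickle
P={}
for n in("scene","top"):
    p=manip.capture(n);P[n]=p;cv2.imwrite(f"pics/{n}0.png",p["pixels"]);print(n,p["mtx"].tolist(),p["R"].round(4).tolist(),p["t"].tolist())
    for k in("core","holder","cube","spacer","tile_1","white_roll","grey_roll"):
        r=manip.recognise(p,k);print(k,[(round(d["p"],2),[int(v) for v in d["position"]]) for d in r])
pickle.dump(P,open("p0.pkl","wb"))
s=manip.state();print(s["time_s"],s["tcp_pos"],s["eef_rot"],s["opening"])
E
```

```text
pics
scene [[415.8689899624258, 0.0, 255.28335951427204], [0.0, 415.8689899624258, 195.24853504616362], [0.0, 0.0, 1.0]] [[-0.5349, -0.8449, 0.0004], [-0.484, 0.306, -0.8198], [0.6926, -0.4387, -0.5726]] [315.0302766105711, 286.992831819618, 753.1857866746166]
core [(0.67, [327, 195]), (0.21, [230, 201])]
holder [(0.64, [247, 233])]
cube [(0.67, [365, 186]), (0.17, [172, 262])]
spacer [(0.53, [157, 286])]
tile_1 [(0.8, [229, 200]), (0.74, [197, 212]), (0.68, [262, 190]), (0.58, [290, 180])]
white_roll [(0.72, [150, 223])]
grey_roll [(0.98, [324, 165]), (0.58, [367, 186])]
top [[387.8532791570578, 0.0, 246.22697778908054], [0.0, 387.8532791570578, 193.48098748272682], [0.0, 0.0, 1.0]] [[-0.0191, -0.9997, -0.0171], [-0.983, 0.0219, -0.1822], [0.1825, 0.0134, -0.9831]] [51.2545643535772, 529.0759204940962, 1021.2293018324625]
core [(0.84, [306, 228])]
holder [(0.74, [220, 226])]
cube [(0.62, [362, 220]), (0.47, [150, 170])]
spacer [(0.57, [133, 242]), (0.41, [155, 223])]
tile_1 [(0.94, [300, 175]), (0.81, [265, 178]), (0.8, [198, 173]), (0.75, [236, 173])]
white_roll [(0.91, [149, 169]), (0.71, [351, 173])]
grey_roll [(0.85, [350, 167])]
0.8 [ 177.39296233 -599.27812629  198.46187492] [-3.10906941e+00 -4.50505409e-01  1.24359056e-04] 85.51124498332763
```

View pictures.

View pics/scene0.png

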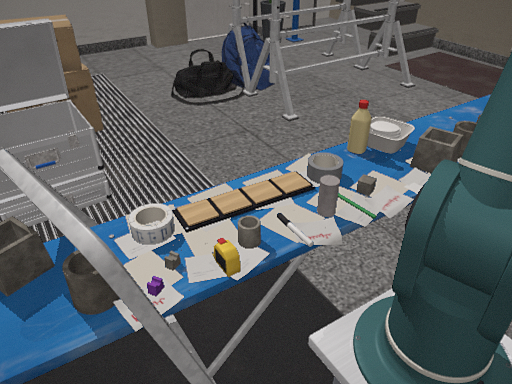

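```bash
python3 -c "
import cv2;a=cv2.imread('pics/top0.png')[130:280,100:410];cv2.imwrite('pics/top0c.png',cv2.resize(a,None,fx=2.5,fy=2.5,interpolation=3))"
```

```text
(no output)
```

View pics/top0c.png

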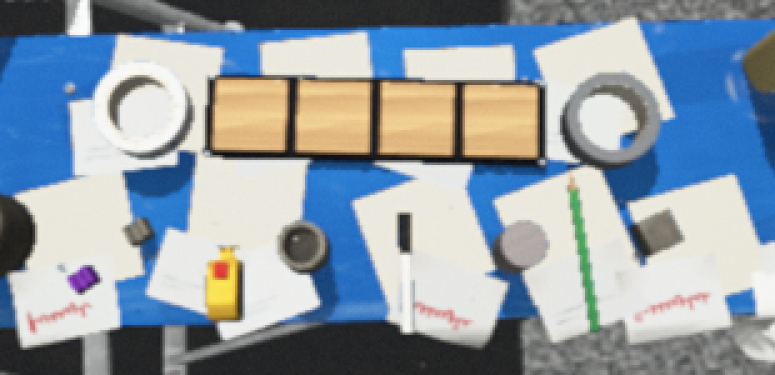

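Scene: white roll (150,223) at the left (+y) end, grey roll (324,165) at the right end, row between. So tile_1=core, tile_2=holder, tile_3=cube, tile_4=spacer. Spacer candidates in top view: grey (155,223) and purple (133,242). The grey one is meant. The "cube" hit at (150,170) is the white roll. Next I measure, with one enlarged crop of the candidates.

```bash
cat > h.py <<'E'
import numpy as np, cv2
from scipy.spatial.transform import Rotation as Ro
from cell import manip
def cloud(p):
    d=p["depth"].astype(float);v,u=np.indices(d.shape);K=p["mtx"]
    c=np.dstack([(u-K[0,2])*d/K[0,0],(v-K[1,2])*d/K[1,1],d])
    X=(c-p["t"])@p["R"]; X[d==0]=np.nan; return X
def rv(a):  # tool down, jaw axis (tool y) at angle a (rad) in world xy
    y=np.array([np.cos(a),np.sin(a),0]);z=np.array([0,0,-1.]);x=np.cross(y,z)
    return Ro.from_matrix(np.column_stack([x,y,z])).as_rotvec()
E
python3 - <<'E'
from h import *
P=[manip.capture("top"),manip.capture("scene")]
H=dict(core=100,holder=60,cube=40,spacer=30,white_roll=48,grey_roll=50,tile_1=18)
for p,n in zip(P,("top","scene")):
    X=cloud(p)
    for k,h in H.items():
        for r in manip.cut_out(p,k):
            if r["p"]<.35: continue
            q=X[r["mask"]];q=q[np.isfinite(q[:,2])]
            t=q[abs(q[:,2]-h)<7]
            print(n,k,round(r["p"],2),[int(v) for v in r["position"]],len(q),"zpct",np.nanpercentile(q[:,2],[5,50,95]).round() if len(q) else 0,len(t),end=" ")
            if len(t)>5:
                (c,s,a)=cv2.minAreaRect(t[:,:2].astype(np.float32));cc,rad=cv2.minEnclosingCircle(t[:,:2].astype(np.float32))
                print("rect",np.round(c,1),np.round(s,1),round(a,1),"circ",np.round(cc,1),round(rad,1),"med",np.median(t,0).round(1))
            else: print()
X=cloud(P[0])
np.save("c.npy",X)
b=P[0]["pixels"][205:260,115:400]
L=b[:,:60];R=b[:,230:]
f=lambda a:cv2.resize(a,None,fx=9,fy=9,interpolation=0)
m=P[0]["pixels"]
cv2.imwrite("pics/crop1.png",np.hstack([f(m[208:258,120:165]),f(m[200:250,345:385])]))
E
```

```text
top core 0.77 [306, 227] 376 zpct [ 23.  98. 102.] 289 rect [ 429.3 -122.3] [49.  46.8] 89.0 circ [ 429.5 -122.4] 25.0 med [ 429.1 -122.4   99. ]
top holder 0.54 [220, 227] 361 zpct [ 5. 27. 60.] 135 rect [436.  111.2] [50.7 50.7] 65.0 circ [436.2 111.8] 26.5 med [434.6 110.4  58.5]
top cube 0.65 [364, 220] 272 zpct [ 6. 38. 42.] 221 rect [ 445.  -280.2] [39.9 41.3] 22.2 circ [ 445.4 -279.7] 26.5 med [ 445.2 -280.1   38.9]
top white_roll 0.97 [153, 167] 941 zpct [ 2. 45. 49.] 613 rect [597.9 293.9] [106.2 104. ] 33.1 circ [597.4 294.8] 54.0 med [596.3 293.4  46.1]
top grey_roll 0.68 [350, 173] 762 zpct [ 7. 47. 51.] 487 rect [ 571.1 -234.4] [ 97.  100.6] 42.9 circ [ 571.2 -235.3] 52.3 med [ 565.6 -234.8   48.8]
top tile_1 0.89 [299, 175] 811 zpct [14. 17. 20.] 810 rect [ 577.8 -114.1] [80.7 83.3] 88.2 circ [ 577.5 -114.3] 55.8 med [ 577.5 -113.6   17. ]
top tile_1 0.63 [235, 173] 807 zpct [13. 17. 20.] 805 rect [588.5  76.9] [84.2 83.9] 88.5 circ [587.4  76.7] 55.4 med [587.9  78.   16.7]
top tile_1 0.62 [200, 176] 834 zpct [13. 16. 20.] 819 rect [591.2 173.2] [84.6 83.6] 87.4 circ [
[... 1190 characters left out ...]
ne tile_1 0.93 [194, 211] 680 zpct [14. 17. 19.] 669 rect [591.8 174.5] [87.8 89.1] 88.8 circ [588.9 177.7] 54.7 med [585.8 177.6  17. ]
scene tile_1 0.67 [262, 190] 520 zpct [14. 17. 19.] 518 rect [582.8 -14.7] [82.5 86.3] 87.0 circ [581.9 -12.8] 55.2 med [577.4 -12.5  16.8]
scene tile_1 0.67 [289, 181] 484 zpct [14. 17. 19.] 484 rect [ 576.2 -112.3] [88. 84.] 88.2 circ [ 577.6 -109.3] 56.4 med [ 572.9 -109.    16.8]
scene tile_1 0.62 [228, 199] 630 zpct [13. 17. 19.] 618 rect [586.4  77.7] [88.9 87.1] 87.6 circ [586.6  79. ] 56.9 med [582.9  82.2  16.8]
scene tile_1 0.54 [248, 232] 652 zpct [ 5. 39. 59.] 99 rect [421.2 125.7] [50.1 19.8] 55.3 circ [427.7 121.2] 25.2 med [414.6 130.6  17.8]
```

View pics/crop1.png

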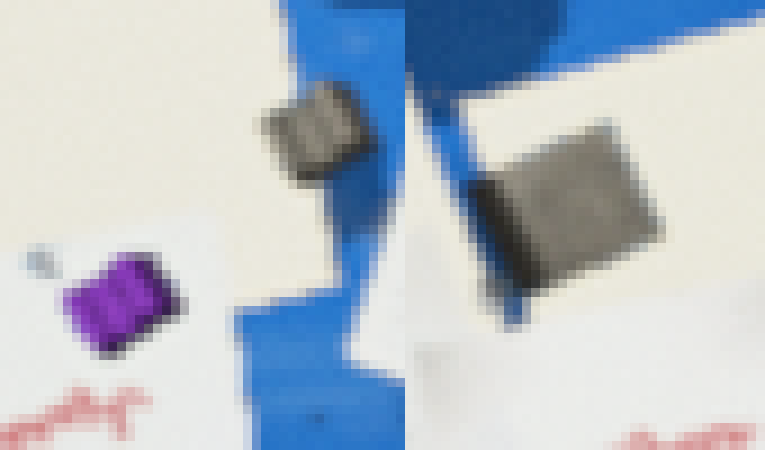

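The grey spacer is at crop (320,130), top pixel (155,222). Its notch runs steeply, along world ~+25°, and the purple look-alike at crop (120,300) is left out. The cube is at crop (580,205), turned ~20°. Next I check tall obstacles and IK before moving.

Run:
```python
from h import *
X=np.load("c.npy");p=manip.capture("scene");S=cloud(p)
for v,u in((200,60),(260,105),(320,160),(120,360)): print("scene px",u,v,S[v,u].round())
q=np.vstack([X.reshape(-1,3),S.reshape(-1,3)]);q=q[np.isfinite(q[:,2])]
for i in range(200,801,50):
    print(i,[int(max(q[(abs(q[:,0]-i)<25)&(abs(q[:,1]-j)<25)][:,2],default=-99)) for j in range(500,-701,-50)])
m=(np.hypot(X[...,0]-456,X[...,1]-302)<25)&(X[...,2]>21)
t=X[m];print(len(t),cv2.minAreaRect(t[:,:2].astype(np.float32)),t.mean(0))
for n,(x,y,a) in dict(core=(428.4,-120.6,0),holder=(435.5,112.8,0),cube=(443.2,-278.4,.36),spacer=(456,302,.45),t1=(592,174,-.05),t4=(577,-113,-.05)).items():
    for o in(0,np.pi):
        for z in (20,220):
            s=manip.solve_ik([x,y,z],rv(a+o));print(n,o>0,z,None if s is None else np.round(s,2))
```

```text
scene px 60 200 [770. 468.  56.]
scene px 105 260 [311. 453. 212.]
scene px 160 320 [279. 396.  64.]
scene px 360 120 [ 621. -406.  118.]
200 [-375, -376, -374, -372, -221, -297, -374, -374, -376, -375, -375, -374, -374, -376, -378, -389, -387, -389, -388, -390, -387, -388, -388, -389, -389]
250 [-378, -379, 56, 15, -137, -297, -375, -375, -373, -376, -374, -375, -372, -372, -378, -389, -387, -390, -387, -390, -388, -387, -387, -390, -385]
300 [-375, 228, 180, 25, -201, -181, -199, -375, -374, -371, -373, -10, -14, -374, -380, -4, -389, -387, -139, -111, -91, -390, -391, -388, -12]
350 [232, 239, 4, 9, 7, 4, 64, 5, 3, 3, 18, 6, 5, 6, 11, 9, 6, 7, 5, 7, 4, 101, 6, 8, 8]
400 [239, 241, 29, 33, 5, 6, 64, 63, 62, 4, 18, 6, 103, 103, 11, 41, 39, 12, 10, 6, 103, 105, 105, 101, 26]
450 [241, 240, 99, 5, 31, 5, 10, 61, 61, 4, 18, 5, 103, 103, 10, 43, 44, 5, 5, 5, 104, 104, 104, 98, 98]
500 [240, 226, 95, 5, 5, 5, 15, 16, 5, 4, 4, 8, 3, 6, 50, 51, 5, 4, 5, 4, 79, 103, 104, 5, 96]
550 [241, 3, 5, 49, 50, 51, 20, 22, 21, 21, 22, 22, 21, 21, 53, 53, 52, 3, 5, 4, 64, 73, 63, 5, 6]
600 [240, 3, 5,
[... 1378 characters left out ...]
 1.09 -2.28]
spacer False 20 [ 0.02  0.7  -0.87  1.92  0.7   0.86 -0.76]
spacer False 220 [ 0.29  0.55 -1.25  1.76  0.55  1.25 -0.66]
spacer True 20 [ 0.16  0.83 -1.09  1.91  0.89  0.99  2.24]
spacer True 220 [ 0.2   0.45 -1.08  1.76  0.43  1.19  2.58]
t1 False 20 [ 0.23  0.77 -0.8   1.74  0.67  0.93 -0.9 ]
t1 False 220 [ 0.4   0.61 -1.08  1.59  0.55  1.29 -0.81]
t1 True 20 [ 0.4   0.93 -1.09  1.73  0.93  1.09  2.08]
t1 True 220 [ 0.41  0.61 -1.08  1.59  0.56  1.29  2.33]
t4 False 20 [ 0.59  0.65 -0.59  1.82  0.49  0.82 -0.3 ]
t4 False 220 [ 0.62  0.39 -0.62  1.67  0.25  1.16 -0.11]
t4 True 20 [-0.6   0.9   1.08  1.86 -0.96  1.01 -2.29]
t4 True 220 [-0.64  0.54  1.09  1.71 -0.5   1.21 -2.61]
```

```bash
cat >> h.py <<'E'
T={1:(592,174.1),2:(587.1,78.2),3:(582.3,-17.6),4:(577.4,-113.5)}
def pick(x,y,a,z,force,up=220):
    st=lambda s:print(s,round(manip.state()["time_s"],1),manip.state()["tcp_pos"].round(1),round(manip.state()["opening"],1),manip.state()["wrist_force"].round(1))
    manip.movep([x,y,up],rv(a))
    hit=manip.servo_line([x,y,z],v=150,max_force=15); st(f"down hit={hit}")
    if hit: raise SystemExit("hit")
    manip.grab(force); st("grab")
    manip.servo_line([x,y,up],v=150); st("lift")
def place(n,z,a=-.05,up=220,dx=0,dy=0):
    st=lambda s:print(s,round(manip.state()["time_s"],1),manip.state()["tcp_pos"].round(1),round(manip.state()["opening"],1),manip.state()["wrist_force"].round(1))
    x,y=T[n][0]+dx,T[n][1]+dy
    manip.movep([x,y,up],rv(a))
    manip.servo_line([x,y,z+18+6],v=150); st("above")
    hit=manip.servo_line([x,y,z+18-4],v=15,max_force=6); st(f"set hit={hit}")
    manip.open_gripper(); manip.servo_line([x,y,up],v=150); st("clear")
def look(name,n="top",roi=None,f=1):
    p=manip.capture(n);m=p["pixels"]
    if roi: m=m[roi[1]:roi[3],roi[0]:roi[2]]
    cv2.imwrite("pics/"+name,cv2.resize(m,None,fx=f,fy=f,interpolation=3)); return p
E
python3 - <<'E'
from h import *
pick(443.2,-278.4,.36,8,50)
place(3,8)
look("cube.png","scene",(130,130,400,310),2.5)
E
```

```text
down hit=False 4.8 [ 443.6 -278.7    8.7] 85.7 [-0.3 -0.1  0.3]
grab 5.5 [ 443.2 -278.4    8. ] -0.0 [0.2 0.3 0.5]
lift 7.1 [ 442.9 -278.2  219.3] -0.2 [ 0.1 -0.4 -0.4]
above 9.6 [582.8 -17.6  32.8] -0.4 [-0.1 -0.3  0.5]
set hit=False 10.4 [582.3 -17.6  22. ] 0.2 [ 0.  -0.6  0.2]
clear 12.7 [581.9 -17.6 219.2] 85.5 [0.2 0.4 0.2]
```

View pics/cube.png

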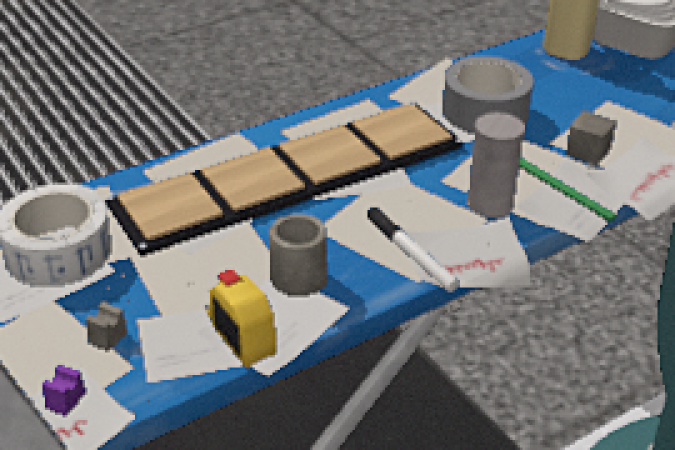

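The gripper shut on nothing (opening 0). The cube is still at its place, pixel (366,185), and no tool shows above tile_3, although the state says it is there. I need to see where the arm really is.

Run:
```python
from h import *
a=manip.capture("scene");b=manip.capture("top")
f=lambda m:cv2.resize(m,(400,300))
cv2.imwrite("pics/both.png",np.hstack([f(a["pixels"]),f(b["pixels"])]))
for p in(a,b): print("cam pos",(-p["R"].T@p["t"]).round(),p["R"].round(3).tolist())
s=manip.state();print({k:np.round(v,3).tolist() for k,v in s.items()})
```

```text
cam pos [-214.  509.  666.] [[-0.535, -0.845, 0.0], [-0.484, 0.306, -0.82], [0.693, -0.439, -0.573]]
cam pos [ 335.   26. 1101.] [[-0.019, -1.0, -0.017], [-0.983, 0.022, -0.182], [0.183, 0.013, -0.983]]
{'time_s': 12.842, 'joint_positions': [0.439, 0.378, -0.59, 1.683, 0.226, 1.15, -0.261], 'qd': [-0.001, -0.003, -0.002, -0.002, 0.001, 0.001, -0.002], 'tau': [0.023, -75.477, -9.233, -43.158, 0.02, -0.0, -0.002], 'tcp_pos': [582.055, -17.555, 219.389], 'eef_rot': [-2.276, -2.165, 0.001], 'wrist_force': [0.357, 0.621, 0.14], 'wrist_torque': [0.022, 0.015, 0.037], 'opening': 85.122}
```

View pics/both.png

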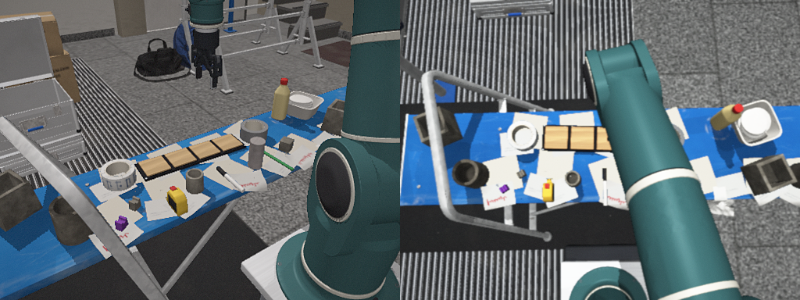

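Both views show the gripper higher and farther out than the state says: its tips are at about scene pixel (265,108), and the wrist is beyond the row in the top view. I'll measure where the tool is in the depth picture.

Run:
```python
from h import *
p=manip.capture("scene");X=cloud(p)
def proj(p,w):
    c=p["R"]@np.array(w,float)+p["t"];return (p["mtx"]@c/c[2])[:2].round(1)
s=manip.state();print("tcp projects",proj(p,s["tcp_pos"]),"finger back", proj(p,s["tcp_pos"]+[0,0,73]))
m=np.zeros(X.shape[:2],bool);m[0:130,235:295]=1
m&=(p["depth"]>0)&(p["depth"]<1500)&(np.abs(X[...,2])>60)
v,u=np.nonzero(m)
for r in range(0,125,8):
    k=v==r
    if k.any(): print(r,u[k].min(),u[k].max(),X[r,u[k]].mean(0).round(), np.ptp(X[r,u[k]],axis=0).round())
cv2.imwrite("pics/grip.png",cv2.resize(p["pixels"][0:150,200:330],None,fx=4,fy=4,interpolation=3))
```

```text
tcp projects [262.7 123.1] finger back [263.1  95.1]
0 241 287 [548.   5. 509.] [50. 89.  8.]
8 241 285 [554.   4. 493.] [70. 78.  9.]
16 241 285 [553.   4. 478.] [73. 81. 10.]
24 243 285 [550.   3. 462.] [61. 77.  8.]
32 243 285 [550.   3. 446.] [60. 80.  8.]
40 247 280 [562.  -4. 426.] [45. 58.  7.]
48 247 280 [557.  -1. 411.] [56. 61. 10.]
56 248 280 [556.  -2. 394.] [45. 65.  9.]
64 245 275 [585. -10. 368.] [107.  20.  29.]
72 245 283 [562.  -7. 356.] [139.  30.  39.]
80 245 284 [567. -10. 336.] [142.  28.  43.]
88 250 284 [557. -12. 319.] [121.  32.  42.]
96 250 284 [554. -12. 301.] [122.  32.  45.]
104 269 278 [528. -11. 291.] [14. 19.  5.]
112 269 277 [532. -13. 269.] [ 9. 21.  6.]
```

View pics/grip.png

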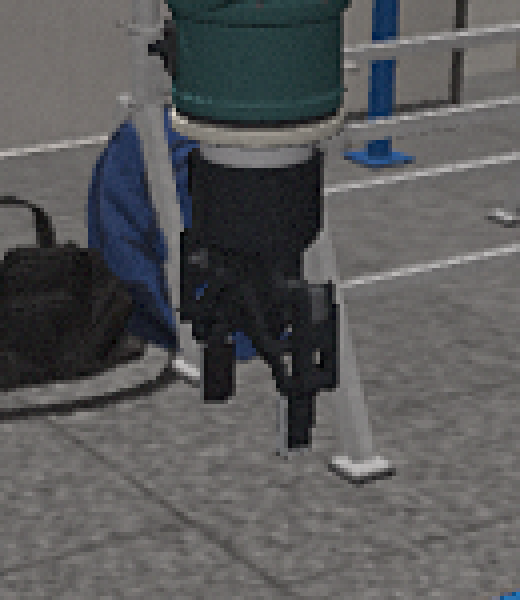

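The tool's x and y match the state, but the open tips are at z≈267 where about 232 is expected, so the tool seems ~35 mm higher than reported. That explains the miss above the 40 mm cube. A touch-down with shut fingers on the bare tile_3 (true z=18) will measure it directly.

Run:
```python
from h import *
manip.grab(30)
x,y=T[3]
manip.servo_line([x,y,24],v=170,max_force=12)
hit=manip.servo_line([x,y,-45],v=35,max_force=5)
s=manip.state();print(hit,s["time_s"],s["tcp_pos"].round(1),s["wrist_force"].round(1),s["opening"])
p=look("touch.png","scene",(190,100,330,230),5)
c=p["R"]@np.array([x,y,18])+p["t"];print("expected tip px",(p["mtx"]@c/c[2])[:2])
manip.servo_line([x,y,60],v=150)
```

```text
True 16.1083 [582.3 -17.6 -14.7] [-4.   0.  14.1] -0.1725789147057022
expected tip px [261.93264698 189.8574607 ]
```

View pics/touch.png

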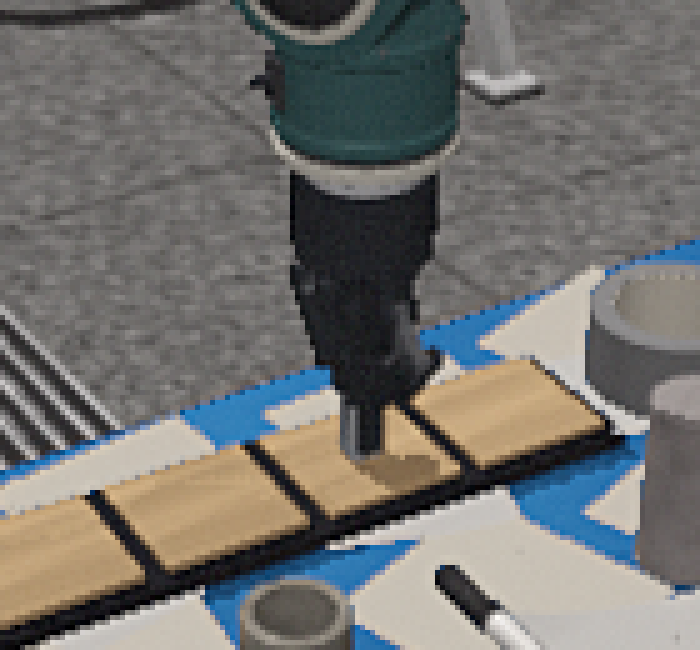

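Touch-down came at reported z=-14.7 on a true height of 18, so the tool stands ~32.7 mm higher than the state says. Its tip at crop (360,458) is in the middle of tile_3, so x and y hold. I'll put in the z correction and pick the cube again.

```bash
python3 - <<'E'
s=open("h.py").read()
s=s.replace("def pick","ZO=-32.7  # commanded = true + ZO\ndef pick").replace("    manip.movep([x,y,up],rv(a))\n    hit","    z+=ZO;up+=ZO;manip.open_gripper()\n    manip.movep([x,y,up],rv(a))\n    hit")
s=s.replace("    x,y=T[n][0]+dx","    z+=ZO;up+=ZO\n    x,y=T[n][0]+dx").replace("up=220","up=180")
s=s.replace('st("grab")','st("grab")\n    if manip.state()["opening"]<15: raise SystemExit("missed")')
open("h.py","w").write(s)
E
python3 - <<'E'
from h import *
manip.servo_line([*T[3],140],v=200)
pick(443.2,-278.4,.36,9,50)
place(3,9)
look("cube2.png","scene",(130,130,400,310),2.5)
E
```

```text
down hit=False 20.6 [ 443.7 -278.6  -23. ] 85.7 [ 0.4  0.1 -0.3]
grab 21.1 [ 443.4 -278.6  -23.2] 39.1 [-1.4  1.   9.1]
lift 22.4 [ 442.8 -278.1  146.5] 39.7 [ 0.9  0.7 -1.6]
above 24.6 [582.9 -17.6   1.1] 39.5 [ 0.1  0.6 -1.3]
set hit=True 25.1 [582.5 -17.7  -5.1] 39.1 [-2.2 -0.  10.6]
clear 26.8 [581.8 -17.7 146.5] 85.5 [ 0.6  0.6 -1.5]
```

View pics/cube2.png

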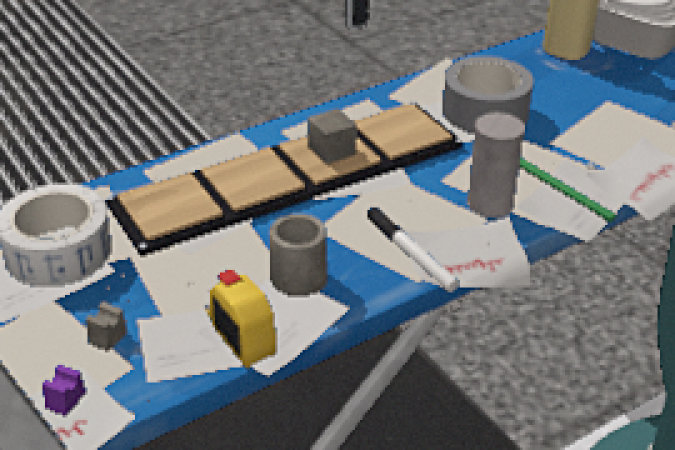

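The cube stands in the middle of tile_3 (crop 332,137). Next come the core and holder.

Run:
```python
from h import *
pick(428.4,-120.6,0,45,60,up=190)
place(1,45,up=190)
pick(435.5,112.8,0,20,40)
place(2,20)
look("ch.png","scene",(130,130,400,310),2.5)
```

```text
down hit=False 28.9 [ 428.9 -120.6   12.9] 85.3 [-0.4  0.6  1.2]
grab 29.3 [ 428.9 -120.8   13. ] 48.7 [-0.7 -0.6 11.6]
lift 30.4 [ 427.9 -120.5  156.6] 48.9 [-0.2 -0.5 -5.6]
above 32.7 [592.6 174.3  37.2] 48.9 [ 0.5 -0.5 -4.5]
set hit=True 33.1 [592.3 174.1  31.1] 48.8 [ 0.1 -0.7  6.6]
clear 34.6 [591.5 173.8 156.4] 85.2 [ 0.  -0.3 -0.6]
down hit=False 36.7 [435.9 113.  -12.2] 85.3 [ 0.1 -0.1  0.7]
grab 37.2 [436.  112.7 -11.9] 52.9 [-3.9 -2.4 19.4]
lift 38.4 [435.  112.7 146.6] 52.4 [-0.4  0.2 -1.6]
above 40.1 [587.6  78.4  12.2] 52.4 [-0.8 -0.6 -2.1]
set hit=True 40.5 [587.3  78.1   6.3] 52.3 [-1.6 -1.1  7.5]
clear 42.1 [586.6  78.  146.4] 85.5 [ 0.1 -0.2 -0.1]
```

View pics/ch.png

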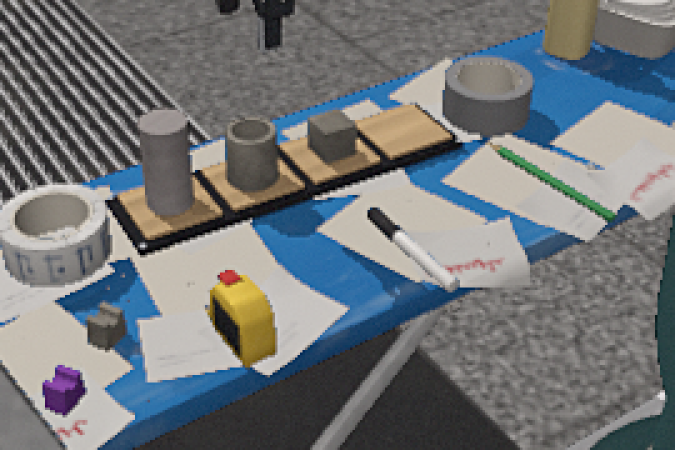

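Core and holder stand on tile_1 and tile_2 (crop 167,165 and 252,155). The spacer is next, moving at a height clear of the core.

Run:
```python
from h import *
pick(458,301,.47,6.5,40)
place(4,6.5)
manip.movep([400,-450,200],rv(0))
p=look("end.png","scene",(130,130,400,310),2.5)
q=manip.capture("top");cv2.imwrite("pics/endtop.png",cv2.resize(q["pixels"][140:240,120:390],None,fx=2.9,fy=2.9,interpolation=3))
print(manip.state()["time_s"])
H=dict(core=118,holder=78,cube=58,spacer=48)
for r,n in((q,"top"),(p,"scene")):
    X=cloud(r)
    for i,(k,h) in enumerate(H.items(),1):
        t=X[(abs(X[...,0]-T[i][0])<40)&(abs(X[...,1]-T[i][1])<40)&(abs(X[...,2]-h)<7)]
        if len(t)>4:
            c,s,a=cv2.minAreaRect(t[:,:2].astype(np.float32));print(n,k,len(t),"off",np.round(np.array(c)-T[i],1),np.round(s,1),round(a))
        else: print(n,k,len(t))
```

```text
down hit=False 44.6 [458.4 301.3 -25.5] 85.5 [0.3 0.3 0.7]
grab 45.2 [458.1 301.  -26. ] 21.5 [-1.2 -2.3  6.1]
lift 46.6 [457.6 300.7 146.5] 21.4 [-0.3  0.5 -0.5]
above 49.3 [ 578.  -113.5   -1.4] 21.2 [ 0.2  0.6 -0.7]
set hit=True 49.8 [ 577.5 -113.7   -7.9] 21.2 [-1.3 -0.2 11. ]
clear 51.6 [ 576.9 -113.5  146.4] 85.5 [-0.1  0.4  0.3]
53.1333
top core 278 off [-0.8 -2.6] [47.3 47.6] 36
top holder 136 off [-1.7 -0.7] [49.1 51.8] 89
top cube 211 off [-2.  -3.4] [38.9 39.4] 88
top spacer 56 off [-1.8 -1.2] [25.  20.6] 87
scene core 209 off [-2.1  0.8] [48.1 48.2] 32
scene holder 142 off [-2.  1.] [50.9 54.2] 39
scene cube 148 off [-2.9  0.7] [40.7 44.2] 84
scene spacer 44 off [-1.1  1.7] [24.4 24.7] 1
```

View pics/end.png

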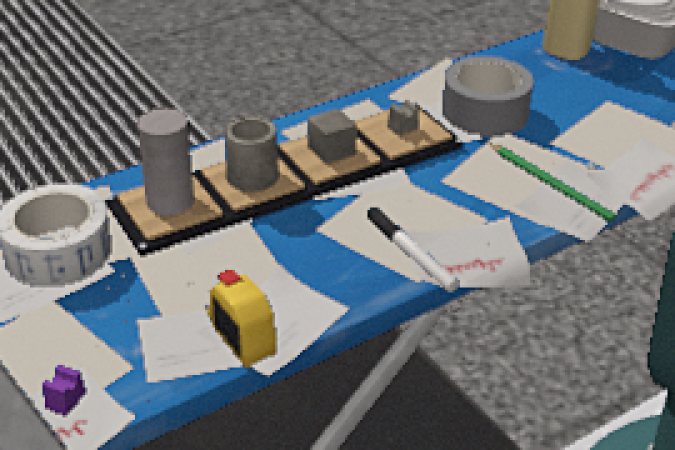

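View pics/endtop.png

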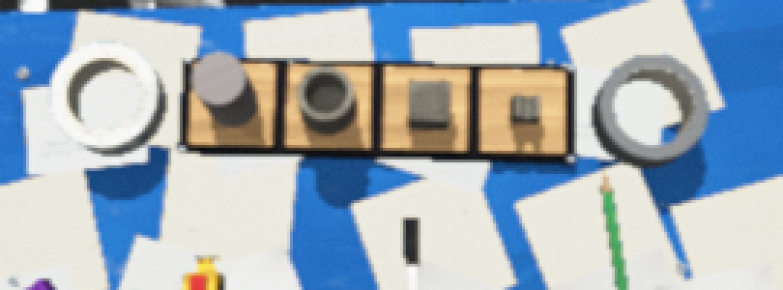

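All four stand upright in order, within ~3 mm of the tile centres, and the arm is clear of everything. I'm handing in.

```bash
python3 -c "
from cell import manip
print(manip.hand_in(),manip.state()['time_s'])"
```

```text
the job is handed in; nothing more can be done
the job is handed in; nothing more can be done
```

The four samples are upright on the tiles, tallest to shortest from the white roll: core on tile_1, holder on tile_2, cube on tile_3 and grey spacer on tile_4. I left the purple look-alike alone. Each was lowered slowly until contact before the gripper opened, and the robot's clock read about 53 s just before I handed in.

- **First attempt:** My first grasp of the cube closed on nothing, because the tool stands about 33 mm higher than the state reports. I measured that with one light touch of the shut fingers on the empty tile_3 (about 14 N), then corrected for it. Nothing was disturbed.
- **Last checks:** Both cameras show all four standing, with offsets from the tile centres of about 4 mm at most. The two cameras disagree by 2–4 mm along y. The arm was clear of everything when I handed in.
- **One odd reading:** The gripper showed 52 mm on the 57 mm holder; I didn't find out why. It was held and set down steadily.

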